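# Release the ratchet press and draw out the straining pan

## Robot

A 6-joint arm with a two-finger parallel gripper is mounted at the origin on a cart in front of the work surface, level with it; the furniture and walls round the work are solid. World frame = base frame: x ahead of the robot, y to its left, z up, the work surface at z = 0. Lengths are in m, angles in rad, forces in N, time in s.
With the tool pointing down it reaches from about 0.35 to 0.975 m from the base axis. Payload 4.9 kg.
Tool frame: the origin (TCP) lies midway between the tips of the shut fingers; the grasp point (between the pads) lies 19 mm behind it; z points along the fingers, y is the line along which they close (so a half turn about z gives the same grasp; the last joint's range is limited). The gripper opens to 85 mm and grips with 20 to 120 N. Pads are 22 mm wide; open, the fingers measure 114 mm over their backs; the gripper's body (76 mm by 85 mm) begins 54 mm behind the grasp point. The pads swing forward as they close: fully open they stand 13 mm farther back than shut.
Start: joints at [1.171, 0.053, 1.613, -0, 1.476, -0.119], TCP at [0.173, 0.601, 0.231] pointing down, gripper open.
Joint ranges: [-3.01, 3.01], [-1.01, 2.22], [0.06, 2.58], [-1.02, 4.17], [0.09, 2.62], [-3.14, 3.14]. Speed limits (rad/s): [2.57, 2.57, 3.14, 3.14, 3.14, 3.14].

## Interface

Orientations are given as a unit quaternion [w, x, y, z].
In Python, from plant import manip, cams gives the robot as it stands (manip), with the cameras (cams).
- The arm moves only by the shell command python3 shift.py FILE, which reads ROWS from the file FILE. ROWS is 1 to 5 rows, one to a line, with the numbers parted by spaces; each row has 7 numbers: the opening from 0.0 (shut) to 1.0 (fully open), then dx, dy, dz in shares of the most that a row can go, 1 being 62.5 mm, then a rotation vector rx, ry, rz in parts of the range, where 1.0 means 4 rad; each row shifts and turns the commanded pose from where the row before left it, along the tool's axes as they then stand; what a row does not reach is not made up. A row lasts 1/8 s, in which the tool goes at most 0.0625 m and 0.188 rad, less where a joint would pass 70% of its speed; a pose out of reach is approached as far as the arm can. The fingers move at their own pace and stop on an object; the grip force is fixed at half the most. Time passes only in rows, so rows that do not move let the fingers close. It prints the time, the measured TCP pose, the force, the opening and the grip force at its end. Input that does not fit is refused with a message, and nothing moves.
- manip.state(): the state, without advancing time (a new reading comes with each control period).
- cams.grab_frame(name): name is "scene" or "top" or "wrist"; returns the picture (420x560x3 uint8, red, green, blue); there is no depth.
- cams.camera_params(name): a dict with "intrinsics" (3x3 intrinsics, pixels), "xyz" and "orientation" of the camera in the world. Camera axes: x right, y down, z forward; pixel columns grow to the right and rows downward; lengths in m; the calibration is good to about 2 mm. A picture is of the moment at which its call begins: read the wrist's pose just before it. camera_params takes no time and is no camera call; for the wrist camera it gives the pose at the moment of the call.
- manip.job_done(): hands the job in; it is judged then, once.
The state is a dict: "time": time; "joint_pos": joint angles; "joint_vel": joint speeds; "joint_efforts": joint torques, N m; "tool_pos": TCP position; "tool_rot": TCP orientation; "contact_force": force on the tool from outside, world axes, zero at the start; "ft_torque": the same for the moment, N m; "gripper_width": opening from 0.0 (shut) to 1.0 (fully open); "grasp_force": force on a finger pad.
Only numpy, scipy, OpenCV 4.12 (cv2) and the standard library are available. Lean on these libraries where they do the work, as an engineer would, in place of code of your own. Each camera call takes 0.05 s, during which the arm holds its last target. There are 200 camera calls.

## Task

The pressing is finished: flip the direction lever on the press's ratchet over to its loosening side, then work the ball-ended handle back and forth to unscrew the press until the presser foot stands clear above the rim of the straining pan. Draw the pan out by its handle onto the free front part of the board, well clear of the foot, and leave it standing flat on the board. Leave the other things in peace.

Things in the scene. Friction and masses are not known exactly. Their poses are not given: they have to be found in the camera images.
- press: Screw press, fixed: beech board 370 x 180 x 18 mm, two posts 85 mm behind the screw (tops at 156 mm), a cast arm (top at 150 mm) with an upright screw, presser foot below, ratchet and handle above. Origin on the screw's axis at worktop level; +x points to its back (the posts), -x to its front, where the free board ends 250 mm from the axis; z up; board top at z = 18 mm.
- foot (a point): Centre of the presser foot's underside, on the screw's axis. A steel disc 60 mm in diameter. It starts screwed down on the pan's follower, 8 mm below the pan's rim; it must rise about 9 mm, some 140 degrees of screw turn, to stand clear above the rim.
- press_screw (a joint): Turn of the screw, rad, 0 at the start (fully tight). Counter-clockwise seen from above is positive and raises screw, foot, ratchet and handle by 24 mm a turn (about 1 mm of play at first); right-hand thread. Stiff (0.9 N m); stays where it is left.
- ratchet_handle (a joint): Angle of the ratchet handle, rad: 0 when it points to the back of the press (+x of the press), counter-clockwise from above positive. A bar 13 mm thick that turns about the screw's axis with light friction (0.15 N m) and stays where it is left.
- knob (a point): Centre of the black ball knob, 30 mm in diameter, at the end of the ratchet handle, 172 mm from the screw's axis and about 168 mm above the worktop at the start (it rises with the screw). Free all round and below. The ball can turn between the fingers as the handle swings.
- ratchet_lever (a joint): Angle of the direction lever to the handle, rad: 0 in line, counter-clockwise from above positive, stops at +-0.37. One piece with a two-nosed pawl; over-centre spring, about 1 N at the tab to flip. The screw is driven to the side the lever leans to: negative (start) tightens, positive loosens; the other way it clicks over 16 teeth (22.5 degrees). Reads +-0.18 on a tooth, +-0.37 between teeth.
- lever_tab (a point): Top middle of the direction lever's upright thumb tab: 18 mm long along the lever, 10 mm thick, 32 mm tall, 55 mm out from the lever's pivot, which is on the handle 51 mm from the screw's axis. Its top is about 208 mm above the worktop, 33 mm above the top of the handle bar that runs below it. Push it sideways; not while the handle is pushed in the driving direction.
- pan: Straining pan under the foot: perforated steel, 96 mm in diameter, 68 mm tall, loose on the board, about 0.55 kg, with a beech follower lying inside it 8 mm below the rim. Origin at the centre of its underside; z up; -x of the pan points along its handle.
- pan_grip (a point): Middle of the pan's black straight handle, 122 mm from the pan's centre and 50 mm above its underside; the handle is level, 18 mm wide, 14 mm thick and runs from 77 to 162 mm from the pan's centre, towards the front of the press.
- spice_jar_2: Spice jar with a black cap, 41 mm in diameter, 105 mm tall, bystander. Origin at the centre of its underside.
- grapefruit_half: Half grapefruit, 86 mm wide, 61 mm tall, bystander. Origin at the centre of its underside.
- jar_2: Jar of preserve with a white lid, 72 mm in diameter, 102 mm tall, bystander. Origin at the centre of its underside.

How it is judged:
On the way, in this order (a step that is already met when the one before it is completed fails the run):
1. the direction lever is flipped to its loosening side (value of joint ratchet_lever above 0.05 rad), for 0.2 s.
2. the screw is raised until the foot is clear above the rim of the pan, the pan still under it (z of foot in the frame of pan above 0.0685 m and horizontal distance between foot and pan below 0.03 m), for 0.2 s.
3. the pan is drawn out onto the front part of the board (x of pan in the frame of press between -0.215 and -0.095 m and y of pan in the frame of press between -0.05 and 0.05 m and z of pan in the frame of press between 0.014 and 0.023 m and angle between pan's own z axis and vertical below 0.06 rad), for 0.2 s.
At the end, for the whole second after the job is handed in: The direction lever leans to its loosening side (over 0.05 rad), the foot is at least 0.5 mm above the height of the pan's rim, and the pan stands flat and still on the board (tilt under 0.06 rad), its centre 95 to 215 mm in front of the screw's axis and within 50 mm of the board's middle (all of step 3 and value of joint ratchet_lever above 0.05 rad and z of foot in the frame of press above 0.0865 m and linear speed of pan below 0.01 m/s); the robot touches nothing.
It fails at once if the pan is tipped (angle between pan's own z axis and vertical above 0.3 rad).
It fails at once if a bystander is moved (distance of any of spice_jar_2, grapefruit_half, jar_2 from where it was at the start of the episode above 0.03 m).
It also fails if it takes over 72 s, if anything falls off the work surface, if the arm or the gripper's body presses on something with over 40 N, if the wrist force passes 120 N, or if a joint passes its speed limit or range.

## Working session

There is one attempt and no reset: what is moved stays moved. The work goes in short steps, Python scripts to look and compute and a shell command to move; the robot and the scene stay as the last step left them, time stands still between calls to the robot, and variables do not carry over. Pictures are saved under pics/ and viewed, at most 10 in all, crops included, and the job is handed in when it is done.

```bash
ls; mkdir -p pics
cat > h.py <<'E'
import numpy as np,cv2
from scipy.spatial.transform import Rotation as R
from plant import manip, cams
def q2R(q): return R.from_quat([q[1],q[2],q[3],q[0]]).as_matrix()
def cam(n):
    c=cams.camera_params(n); return np.array(c["intrinsics"]),np.array(c["xyz"]),q2R(c["orientation"])
def ray(c,u,v):
    K,t,Rm=c; d=Rm@np.linalg.inv(K)@np.array([u,v,1.]); return t,d/np.linalg.norm(d)
def atz(c,u,v,z):
    t,d=ray(c,u,v); return t+d*(z-t[2])/d[2]
def tri(obs):
    A=np.zeros((3,3));b=np.zeros(3);rs=[ray(*o) for o in obs]
    for t,d in rs:
        P=np.eye(3)-np.outer(d,d);A+=P;b+=P@t
    p=np.linalg.solve(A,b); return p,[np.linalg.norm((np.eye(3)-np.outer(d,d))@(p-t)) for t,d in rs]
def proj(c,p):
    K,t,Rm=c; x=K@(Rm.T@(np.array(p)-t)); return x[:2]/x[2]
def snap(n,f,crop=None,s=1):
    im=cv2.cvtColor(cams.grab_frame(n),cv2.COLOR_RGB2BGR)
    if crop: u0,v0,u1,v1=crop; im=im[v0:v1,u0:u1]
    cv2.imwrite("pics/"+f,cv2.resize(im,None,fx=s,fy=s,interpolation=cv2.INTER_CUBIC))
def totool(dw): # world vec -> tool axes
    return q2R(manip.state()["tool_rot"]).T@np.array(dw)
E
python3 - <<'E'
from h import *
np.set_printoptions(precision=4,suppress=True)
a=cv2.cvtColor(cams.grab_frame("scene"),cv2.COLOR_RGB2BGR);b=cv2.cvtColor(cams.grab_frame("top"),cv2.COLOR_RGB2BGR)
cv2.imwrite("pics/s0.png",a);cv2.imwrite("pics/t0.png",b)
for n in("scene","top"):print(cam(n))
s=manip.state();print({k:np.round(v,3) for k,v in s.items()})
E
```

```text
pics
plant.py
shift.py
(array([[483.7668,   0.    , 285.2274],
       [  0.    , 483.7668, 200.7363],
       [  0.    ,   0.    ,   1.    ]]), array([0.112 , 0.8072, 1.2236]), array([[-0.8678, -0.3807,  0.3195],
       [-0.4969,  0.6579, -0.5659],
       [ 0.0052, -0.6498, -0.7601]]))
(array([[380.7188,   0.    , 274.8021],
       [  0.    , 380.7188, 213.213 ],
       [  0.    ,   0.    ,   1.    ]]), array([0.4128, 0.0102, 1.358 ]), array([[ 0.0151, -0.9897,  0.1422],
       [-0.9999, -0.0158, -0.0033],
       [ 0.0055, -0.1421, -0.9898]]))
{'time': np.float64(0.1), 'joint_pos': array([ 1.171,  0.053,  1.614,  0.   ,  1.476, -0.119]), 'joint_vel': array([ 0.002,  0.001, -0.003, -0.001, -0.   ,  0.   ]), 'joint_efforts': array([ -0.   , -39.49 , -37.136,  -0.   ,   0.004,  -0.   ]), 'tool_pos': array([0.173, 0.6  , 0.23 ]), 'tool_rot': array([-0.   ,  0.14 ,  0.99 , -0.001]), 'contact_force': array([-0.55 ,  0.593, -0.962]), 'ft_torque': array([ 0.001, -0.029,  0.024]), 'grasp_force': np.float64(0.0), 'gripper_width': np.float64(0.998)}
```

```bash
ls pics
```

```text
(no output)
```

View pics/s0.png

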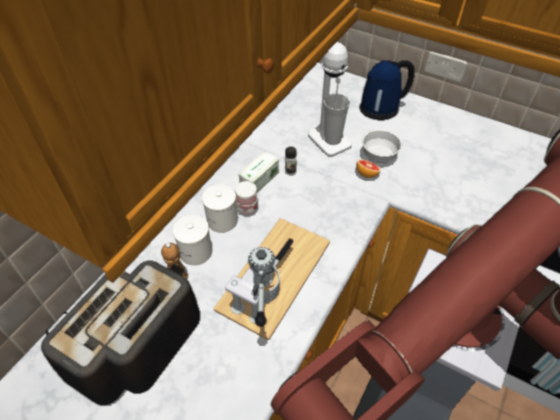

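View pics/t0.png

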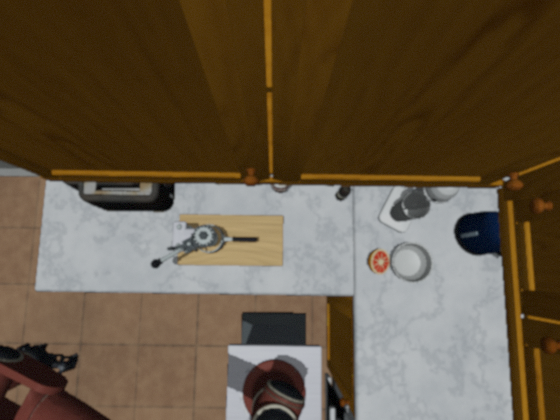

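The press has its back to world +y (left in the top view at ~(205,237)); the pan handle points right (u 225–258, v 239), and the knob is at (156,263) top and (260,320) scene. I'll enlarge both.

Run:
```python
from h import *
a=cv2.imread("pics/s0.png")[205:345,205:345];b=cv2.imread("pics/t0.png")[200:280,140:300]
a=cv2.resize(a,(560,560),interpolation=cv2.INTER_CUBIC);cv2.imwrite("pics/s0c.png",a)
cv2.imwrite("pics/t0c.png",cv2.resize(b,(800,400),interpolation=cv2.INTER_CUBIC))
```

```text
(no output)
```

View pics/s0c.png

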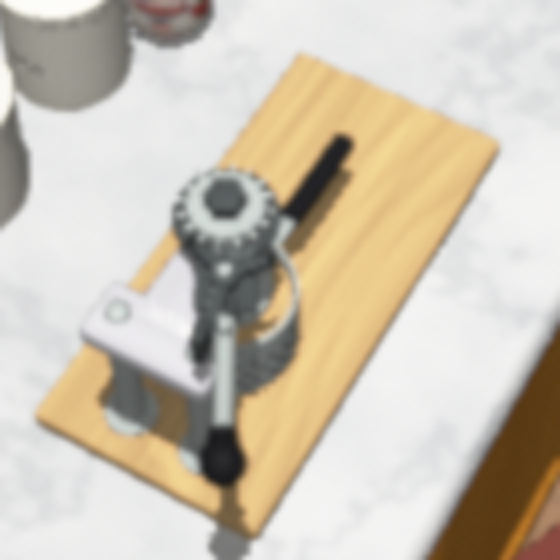

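View pics/t0c.png

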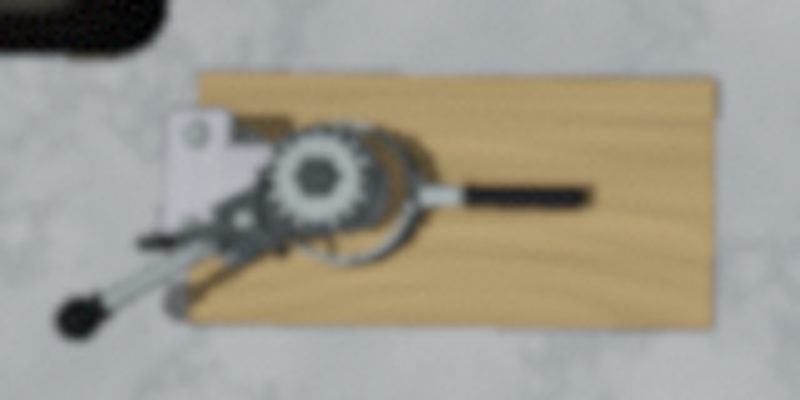

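Run:
```python
from h import *
np.set_printoptions(precision=4,suppress=True)
S=cam("scene");T=cam("top")
s=lambda u,v:(S,205+u/4-.4,205+v/4-.4); t=lambda u,v:(T,140+u/5-.4,200+v/5-.4)
pts=dict(knob=((223,456),(79,318)),nut=((228,197),(319,177)),hend=((345,138),(590,197)),hstart=((290,213),(467,195)),
 cornA=((302,55),(716,78)),cornB=((500,148),(714,327)),cornC=((38,418),(198,74)))
for k,(a,b) in pts.items(): print(k,*tri([s(*a),t(*b)]))
for a in((302,55),(500,148),(253,537),(38,418)):print(atz(*s(*a),.018))
for a in((716,78),(714,327),(198,74)):print(atz(*t(*a),.018))
print("knob .168",atz(*s(223,456),.168),atz(*t(79,318),.168))
print("tab",tri([s(201,352),t(153,242)]))
# bystanders
print('jar',atz(T,280,186,.1),atz(S,247,190,.1))
```

```text
knob [0.422  0.3722 0.1723] [np.float64(0.0004732350866297164), np.float64(0.0004732350866295651)]
nut [0.5094 0.2244 0.1909] [np.float64(2.220643952982866e-05), np.float64(2.2206439529977248e-05)]
hend [0.5104 0.0636 0.0623] [np.float64(0.0011413074994846679), np.float64(0.0011413074994847258)]
hstart [0.5094 0.1462 0.0711] [np.float64(0.0007258196579619884), np.float64(0.0007258196579619996)]
cornA [ 0.5993 -0.023   0.0109] [np.float64(0.0002833361242237838), np.float64(0.0002833361242238652)]
cornB [ 0.423  -0.0239  0.0055] [np.float64(0.00039251403721416003), np.float64(0.0003925140372140548)]
cornC [0.5958 0.346  0.0129] [np.float64(0.00058517075848972), np.float64(0.0005851707584897206)]
[ 0.5962 -0.0182  0.018 ]
[ 0.4194 -0.0156  0.018 ]
[0.4204 0.3481 0.018 ]
[0.5932 0.3478 0.018 ]
[ 0.5986 -0.0227  0.018 ]
[ 0.4232 -0.0235  0.018 ]
[0.5956 0.345  0.018 ]
knob .168 [0.4238 0.3706 0.168 ] [0.4216 0.3733 0.168 ]
tab (array([0.4677, 0.3255, 0.1839]), [np.float64(0.0008485654484524762), np.float64(0.0008485654484524668)])
jar [ 0.6865 -0.0101  0.1   ] [ 0.7091 -0.0078  0.1   ]
```

The manual's scale: shifts go in shares of 62.5 mm and turns go in shares of 4 rad. Converting my numbers, -0.038 m is -0.608, -0.016 m is -0.256.

```bash
echo '0 -0.608 -0.256 -0.096 0 0 0
0 -0.608 -0.256 -0.096 0 0 0
0 -0.608 -0.256 -0.096 0 0 0
0 -0.608 -0.256 -0.096 0 0 0
0 -0.608 -0.256 -0.096 0 0 0' > mv.in && python3 shift.py mv.in
echo '0 -0.608 -0.256 0 0 0 0
0 -0.608 -0.256 0 0 0 0
0 -0.608 -0.256 0 0 0 0
0 -0.608 -0.256 0 0 0 0
0 -0.608 -0.256 0 0 0 0' > mv.in && python3 shift.py mv.in
echo '0 0 0 0 0 0 0.0375
0 0 0 0 0 0 0.0375
0 0 0 0 0 0 0.0375
0 0 0 0 0 0 0.0375
0 0 0 0 0 0 0.0375' > mv.in && python3 shift.py mv.in
python3 - <<'E'
from h import *
np.set_printoptions(precision=4,suppress=True)
s=manip.state();print(s["tool_pos"],q2R(s["tool_rot"]),s["joint_pos"])
print("tcp->start",totool(np.array([.498,.343,.26])-s["tool_pos"]))
print(cam("wrist")[1:])
C=cam("wrist");O=np.array([.5094,.227,0])
for n,p in dict(tab=(.4677,.3255,.208),knob=(.422,.372,.17)).items():print(n,proj(C,p))
snap("wrist","w1.png")
T=cam("top");print("toaster",atz(T,172,210,.2))
E
```

```text
time: 0.72
tool_pos: [0.3343, 0.4698, 0.2609]
tool_rot: [-0.0, 0.14, 0.99, -0.0]
contact_force: [-0.0, -0.1, 0.2]
gripper_width: -0.003
grasp_force: 0.0
time: 1.35
tool_pos: [0.4947, 0.3404, 0.2607]
tool_rot: [-0.0, 0.14, 0.99, -0.0]
contact_force: [0.2, 0.2, -0.2]
gripper_width: 0.0
grasp_force: 0.0
time: 1.98
tool_pos: [0.4937, 0.3413, 0.2606]
tool_rot: [-0.0, 0.495, 0.869, -0.001]
contact_force: [0.1, 0.9, -0.6]
gripper_width: -0.002
grasp_force: 0.0
[0.4937 0.3413 0.2606] [[-0.5099  0.8603 -0.0011]
 [ 0.8603  0.5099 -0.0006]
 [ 0.0001 -0.0012 -1.    ]] [ 0.4809 -0.0207  1.6385  0.      1.525  -0.0541]
tcp->start [-0.0007  0.0046  0.0005]
(array([0.4522, 0.4147, 0.4035]), array([[ 0.8601,  0.4823,  0.166 ],
       [ 0.51  , -0.8126, -0.2819],
       [-0.001 ,  0.3272, -0.945 ]]))
tab [238.142  234.1311]
knob [221.0775 139.7206]
toaster [0.5841 0.3223 0.2   ]
```

View pics/w1.png

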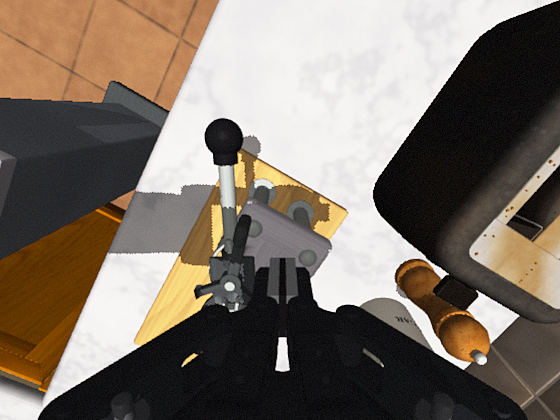

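The wrist view shows the knob at (225,140) and the tab around (241,233), close to the predictions of (221,140) and (238,234). The shut fingers stand on the tab's right side, so I'll go down and push along tool −y.

Scaled: 0.025 m is 0.4, 0.02 m is 0.32.

```bash
echo '0 0 0 0.4 0 0 0
0 0 0 0.4 0 0 0
0 0 0 0.32 0 0 0
0 0 0 0 0 0 0' > mv.in && python3 shift.py mv.in
echo '0 0 -0.096 0 0 0 0
0 0 -0.096 0 0 0 0
0 0 -0.096 0 0 0 0' > mv.in && python3 shift.py mv.in
echo '0 0 -0.096 0 0 0 0
0 0 -0.096 0 0 0 0
0 0 -0.096 0 0 0 0
0 0 0 0 0 0 0' > mv.in && python3 shift.py mv.in
python3 - <<'E'
from h import *
snap("wrist","w2.png",(150,80,350,320),2)
print(proj(cam("wrist"),(.422,.372,.17)))
E
```

```text
time: 2.52
tool_pos: [0.4927, 0.3408, 0.1887]
tool_rot: [-0.001, 0.493, 0.87, -0.002]
contact_force: [0.5, -0.3, 0.1]
gripper_width: 0.003
grasp_force: 0.0
time: 2.9
tool_pos: [0.4786, 0.3324, 0.1925]
tool_rot: [0.0, 0.493, 0.87, 0.001]
contact_force: [0.8, 0.6, 0.6]
gripper_width: -0.002
grasp_force: 0.2
time: 3.4
tool_pos: [0.4627, 0.3227, 0.1912]
tool_rot: [-0.0, 0.493, 0.87, -0.0]
contact_force: [0.2, 0.0, -0.6]
gripper_width: -0.004
grasp_force: 0.0
[261.49902087 151.003124  ]
```

View pics/w2.png

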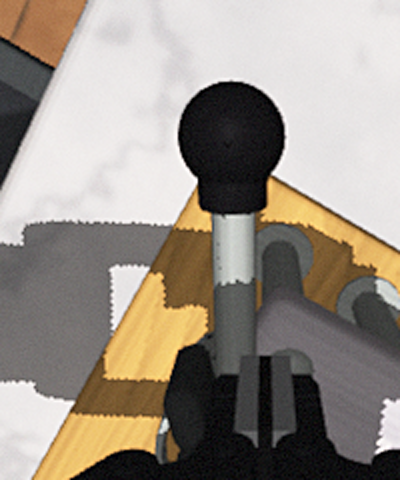

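The lever has flipped: the tab is now left of the bar at crop (188,400), and the knob at (231,138) has not moved. Next I'll refine the knob position from the two wrist views and plan the grasp.

Scaled: -0.05 m is -0.8, -0.03 m is -0.48.

```bash
echo '0 0 0.192 0 0 0 0
0 0 0 -0.8 0 0 0
0.7 0 0 -0.48 0 0 0
0.7 0 0 0 0 0 0' > mv.in && python3 shift.py mv.in
python3 - <<'E'
from h import *
np.set_printoptions(precision=4,suppress=True)
s=manip.state();p=np.array(s["tool_pos"]);Rm=q2R(s["tool_rot"])
# camera offset in tool frame
C=cam("wrist");off=Rm.T@(C[1]-p);Rc=Rm.T@C[2]
def cw(tp,q):
    r=q2R(q);return C[0],np.array(tp)+r@off,r@Rc
c1=cw([.4937,.3413,.2606],[0,.495,.869,-.001]);c2=cw([.4627,.3227,.1912],[0,.493,.87,0])
print(tri([(c1,225,140),(c2,265.3,148.8)]))
S=cam("scene");T=cam("top")
k,e=tri([(c1,225,140),(c2,265.3,148.8),(S,260.3,318.6),(T,155.4,263.2)]);print(k,e)
O=np.array([.5094,.227]);d=k[:2]-O;print(np.linalg.norm(d),np.degrees(np.arctan2(d[1],d[0])))
print(p,totool(np.append(k[:2],.148)-p), s["joint_pos"])
E
```

```text
time: 3.95
tool_pos: [0.4755, 0.3303, 0.2751]
tool_rot: [0.002, 0.493, 0.87, 0.003]
contact_force: [0.8, 0.4, -0.4]
gripper_width: 0.419
grasp_force: 0.0
(array([0.4233, 0.372 , 0.1595]), [np.float64(0.0006306106821815856), np.float64(0.0006306106821814026)])
[0.4231 0.3729 0.1702] [np.float64(0.0016910538339505773), np.float64(0.00110774575885967), np.float64(0.0012824417848725398), np.float64(0.00150203273715052)]
0.16952292694928192 120.60280408015339
[0.4755 0.3303 0.2751] [ 0.0636 -0.0239  0.1269] [ 0.4785 -0.0833  1.6749 -0.      1.5432 -0.0615]
```

Scaled: 0.032 m is 0.512, 0.03 m is 0.48.

```bash
echo '0.7 0.512 -0.192 0 0 0 0
0.7 0.512 -0.192 0 0 0 0
0.7 0 0 0.48 0 0 0
0.7 0 0 0.48 0 0 0' > mv.in && python3 shift.py mv.in
echo '0.7 0 0 0.4 0 0 0
0.7 0 0 0.4 0 0 0
0.7 0 0 0.272 0 0 0
0.7 0 0 0 0 0 0' > mv.in && python3 shift.py mv.in
echo '0.1 0 0 0 0 0 0
0.1 0 0 0 0 0 0
0.1 0 0 0 0 0 0
0.1 0 0 0 0 0 0
0.1 0 0 0 0 0 0' > mv.in && python3 shift.py mv.in
```

```text
time: 4.45
tool_pos: [0.4194, 0.372, 0.2091]
tool_rot: [-0.0, 0.492, 0.87, -0.001]
contact_force: [0.7, -0.3, -0.1]
gripper_width: 0.702
grasp_force: 0.0
time: 4.95
tool_pos: [0.4188, 0.3709, 0.1417]
tool_rot: [-0.001, 0.493, 0.87, -0.002]
contact_force: [-0.5, 0.0, 0.2]
gripper_width: 0.703
grasp_force: 0.0
time: 5.58
tool_pos: [0.4203, 0.372, 0.1449]
tool_rot: [0.0, 0.493, 0.87, 0.001]
contact_force: [1.0, 1.4, 1.5]
gripper_width: 0.32
grasp_force: 58.9
```

Scaled: -0.0257 m is -0.4112, -0.0006 m is -0.0096, -0.15 rad is -0.0375.

```bash
echo '0.1 -0.0304 -0.4112 -0.0048 0 0 -0.0375
0.1 -0.0304 -0.4112 -0.008 0 0 -0.0375
0.1 -0.0304 -0.4112 -0.0096 0 0 -0.0375
0.1 -0.0304 -0.4112 -0.0096 0 0 -0.0375
0.1 0 0 0 0 0 0' > mv.in && python3 shift.py mv.in
echo '0.1 -0.0304 -0.4112 -0.0096 0 0 -0.0375
0.1 -0.0304 -0.4112 -0.0096 0 0 -0.0375
0.1 -0.0304 -0.4112 -0.0096 0 0 -0.0375
0.1 -0.0304 -0.4112 -0.0096 0 0 -0.0375
0.1 0 0 0 0 0 0' > mv.in && python3 shift.py mv.in
python3 - <<'E'
from h import *
print(manip.state()["joint_pos"])
a=cv2.cvtColor(cams.grab_frame("scene"),cv2.COLOR_RGB2BGR)[205:345,205:345]
cv2.imwrite("pics/s1.png",cv2.resize(a,(560,560),interpolation=cv2.INTER_CUBIC))
E
```

```text
time: 6.2
tool_pos: [0.3534, 0.2957, 0.1471]
tool_rot: [0.003, 0.214, 0.977, 0.002]
contact_force: [6.9, 2.4, -1.9]
gripper_width: 0.32
grasp_force: 59.2
time: 6.82
tool_pos: [0.3413, 0.1957, 0.15]
tool_rot: [0.004, -0.084, 0.996, 0.002]
contact_force: [9.1, 6.2, -2.7]
gripper_width: 0.316
grasp_force: 59.3
[ 3.29649592e-01 -5.05458456e-01  2.21916252e+00  1.85951763e-03
  1.41837142e+00 -1.40904034e+00]
```

Scaled: -0.0257 m is -0.4112, -0.0019 m is -0.0304, -0.15 rad is -0.0375.

```bash
echo '0.1 -0.0304 -0.4112 -0.0096 0 0 -0.0375
0.1 -0.0304 -0.4112 -0.0096 0 0 -0.0375
0.1 -0.0304 -0.4112 -0.0096 0 0 -0.0375
0.1 0 0 0 0 0 0' > mv.in && python3 shift.py mv.in
echo '0.1 -0.0304 -0.4112 -0.0096 0 0 -0.0375
0.1 -0.0304 -0.4112 -0.0096 0 0 -0.0375
0.1 -0.0304 -0.4112 -0.0096 0 0 -0.0375
0.1 0 0 0 0 0 0' > mv.in && python3 shift.py mv.in
python3 - <<'E'
from h import *
s=manip.state();print(np.round(s["joint_pos"],2))
d=s["tool_pos"][:2]-np.array([.509,.227]);print(np.hypot(*d),np.degrees(np.arctan2(d[1],d[0]))%360)
E
```

```text
time: 7.38
tool_pos: [0.3707, 0.126, 0.1517]
tool_rot: [0.005, -0.304, 0.953, 0.003]
contact_force: [9.4, 10.5, -3.3]
gripper_width: 0.318
grasp_force: 59.4
time: 7.88
tool_pos: [0.4262, 0.0763, 0.1522]
tool_rot: [0.003, -0.509, 0.861, 0.004]
contact_force: [3.5, 14.6, -1.9]
gripper_width: 0.319
grasp_force: 59.5
[-0.   -0.38  2.13  0.01  1.39 -2.64]
0.17192860207634147 241.2247728406153
```

Scaled: 0.0257 m is 0.4112, -0.0019 m is -0.0304, 0.15 rad is 0.0375.

```bash
echo '0.1 -0.0304 0.4112 0 0 0 0.0375
0.1 -0.0304 0.4112 0 0 0 0.0375
0.1 -0.0304 0.4112 0 0 0 0.0375
0.1 -0.0304 0.4112 0 0 0 0.0375
0.1 0 0 0 0 0 0' > mv.in && python3 shift.py mv.in
echo '0.1 -0.0304 0.4112 0 0 0 0.0375
0.1 -0.0304 0.4112 0 0 0 0.0375
0.1 -0.0304 0.4112 0 0 0 0.0375
0.1 -0.0304 0.4112 0 0 0 0.0375
0.1 0 0 0 0 0 0' > mv.in && python3 shift.py mv.in
python3 - <<'E'
from h import *
s=manip.state();print(np.round(s["joint_pos"],2))
d=s["tool_pos"][:2]-np.array([.509,.227]);print(np.hypot(*d),np.degrees(np.arctan2(d[1],d[0]))%360)
E
```

```text
time: 8.5
tool_pos: [0.3572, 0.1486, 0.1541]
tool_rot: [0.006, -0.233, 0.973, 0.001]
contact_force: [11.8, 5.9, -2.6]
gripper_width: 0.314
grasp_force: 59.5
time: 9.12
tool_pos: [0.34, 0.2474, 0.1535]
tool_rot: [0.004, 0.065, 0.998, 0.0]
contact_force: [10.2, -0.3, -1.4]
gripper_width: 0.314
grasp_force: 59.6
[ 0.45 -0.42  2.16 -0.    1.4  -0.99]
0.17025982813847731 173.10837448029986
```

Now the second driving stroke.

Scaled: -0.0257 m is -0.4112, -0.0019 m is -0.0304, -0.15 rad is -0.0375.

```bash
echo '0.1 -0.0304 -0.4112 0 0 0 -0.0375
0.1 -0.0304 -0.4112 -0.0048 0 0 -0.0375
0.1 -0.0304 -0.4112 -0.0096 0 0 -0.0375
0.1 -0.0304 -0.4112 -0.0096 0 0 -0.0375
0.1 0 0 0 0 0 0' > mv.in && python3 shift.py mv.in
echo '0.1 -0.0304 -0.4112 -0.0096 0 0 -0.0375
0.1 -0.0304 -0.4112 -0.0096 0 0 -0.0375
0.1 -0.0304 -0.4112 -0.0096 0 0 -0.0375
0.1 -0.0304 -0.4112 -0.0096 0 0 -0.0375
0.1 0 0 0 0 0 0' > mv.in && python3 shift.py mv.in
python3 - <<'E'
from h import *
s=manip.state();print(np.round(s["joint_pos"],2))
d=s["tool_pos"][:2]-np.array([.509,.227]);print(np.hypot(*d),np.degrees(np.arctan2(d[1],d[0]))%360)
E
```

```text
time: 9.75
tool_pos: [0.3576, 0.1476, 0.1552]
tool_rot: [0.006, -0.232, 0.973, 0.002]
contact_force: [12.1, 10.2, -4.3]
gripper_width: 0.318
grasp_force: 59.5
time: 10.38
tool_pos: [0.4261, 0.0764, 0.156]
tool_rot: [0.003, -0.509, 0.861, 0.004]
contact_force: [4.9, 16.3, -2.8]
gripper_width: 0.321
grasp_force: 59.6
[-0.   -0.38  2.12  0.01  1.4  -2.64]
0.1719006230956166 241.1548544941655
```

Scaled: 0.0257 m is 0.4112, -0.0019 m is -0.0304, 0.15 rad is 0.0375.

```bash
echo '0.1 -0.0304 0.4112 0 0 0 0.0375
0.1 -0.0304 0.4112 0 0 0 0.0375
0.1 -0.0304 0.4112 0 0 0 0.0375
0.1 -0.0304 0.4112 0 0 0 0.0375
0.1 -0.0304 0.4112 0 0 0 0.0375' > mv.in && python3 shift.py mv.in
echo '0.1 0 0 0 0 0 0
0.1 -0.0304 -0.4112 0 0 0 -0.0375
0.1 -0.0304 -0.4112 -0.008 0 0 -0.0375
0.1 -0.0304 -0.4112 -0.0096 0 0 -0.0375
0.1 -0.0304 -0.4112 -0.0096 0 0 -0.0375' > mv.in && python3 shift.py mv.in
echo '0.1 -0.0304 -0.4112 -0.0096 0 0 -0.0375
0.1 0 0 0 0 0 0' > mv.in && python3 shift.py mv.in
echo '0.1 -0.0304 0.4112 0 0 0 0.0375
0.1 -0.0304 0.4112 0 0 0 0.0375
0.1 -0.0304 0.4112 0 0 0 0.0375
0.1 -0.0304 0.4112 0 0 0 0.0375
0.1 -0.0304 0.4112 0 0 0 0.0375' > mv.in && python3 shift.py mv.in
echo '0.1 -0.0304 0.4112 0 0 0 0.0375
0.1 -0.0304 0.4112 0 0 0 0.0375
0.1 -0.0304 0.4112 0 0 0 0.0375
0.1 -0.0304 0.4112 0 0 0 0.0375
0.1 -0.0304 0.4112 0 0 0 0.0375' > mv.in && python3 shift.py mv.in
echo '0.1 -0.0304 0.4112 0 0 0 0.0375
0.1 -0.0304 0.4112 0 0 0 0.0375
0.1 0 0 0 0 0 0' > mv.in && python3 shift.py mv.in
```

```text
time: 11.0
tool_pos: [0.3475, 0.1718, 0.158]
tool_rot: [0.007, -0.156, 0.988, 0.001]
contact_force: [19.7, 5.4, -4.1]
gripper_width: 0.318
grasp_force: 59.6
time: 11.62
tool_pos: [0.4053, 0.0901, 0.1584]
tool_rot: [0.005, -0.445, 0.895, 0.003]
contact_force: [10.3, 21.0, -5.0]
gripper_width: 0.315
grasp_force: 59.5
time: 11.88
tool_pos: [0.426, 0.0765, 0.1582]
tool_rot: [0.004, -0.509, 0.861, 0.005]
contact_force: [6.2, 17.1, -2.5]
gripper_width: 0.318
grasp_force: 59.7
time: 12.5
tool_pos: [0.3475, 0.1717, 0.1603]
tool_rot: [0.007, -0.156, 0.988, 0.001]
contact_force: [20.2, 5.4, -4.7]
gripper_width: 0.317
grasp_force: 59.7
time: 13.12
tool_pos: [0.3533, 0.2955, 0.159]
tool_rot: [0.004, 0.216, 0.976, -0.0]
contact_force: [13.1, -4.7, -2.5]
gripper_width: 0.316
grasp_force: 59.8
time: 13.5
tool_pos: [0.3807, 0.3385, 0.1583]
tool_rot: [0.002, 0.357, 0.934, -0.001]
contact_force: [5.2, -2.2, -1.1]
gripper_width: 0.317
grasp_force: 59.9
```

Scaled: -0.05 m is -0.8, -0.03 m is -0.48.

```bash
echo '0.7 0 0 0 0 0 0
0.7 0 0 0 0 0 0
0.7 0 0 0 0 0 0
0.7 0 0 -0.48 0 0 0
0.7 0 0 -0.8 0 0 0' > mv.in && python3 shift.py mv.in
echo '0.7 0 -0.8 -0.48 0 0 0
0.7 0 -0.8 0 0 0 0
0.7 0 -0.8 0 0 0 0
0.7 0 -0.8 0 0 0 0
0.7 0 0 0 0 0 0' > mv.in && python3 shift.py mv.in
python3 - <<'E'
from h import *
np.set_printoptions(precision=4,suppress=True)
s=manip.state();print(s["tool_pos"],s["tool_rot"],s["joint_pos"])
a=cv2.cvtColor(cams.grab_frame("scene"),cv2.COLOR_RGB2BGR)[205:325,205:325]
b=cv2.cvtColor(cams.grab_frame("top"),cv2.COLOR_RGB2BGR)[200:280,140:300]
im=np.zeros((600,800,3),np.uint8)
im[:300,:300]=cv2.resize(a,(300,300),interpolation=cv2.INTER_CUBIC)
im[300:600,:600]=cv2.resize(b,(600,300),interpolation=cv2.INTER_CUBIC)
w=cv2.cvtColor(cams.grab_frame("wrist"),cv2.COLOR_RGB2BGR)
im[:300,400:800]=cv2.resize(w,(400,300))
cv2.imwrite("pics/c1.png",im);cv2.imwrite("pics/w3.png",w)
print(cam("wrist")[1:])
E
```

```text
time: 14.12
tool_pos: [0.3774, 0.3375, 0.237]
tool_rot: [-0.002, 0.357, 0.934, -0.002]
contact_force: [0.4, 0.2, 0.1]
gripper_width: 0.701
grasp_force: 0.0
time: 14.75
tool_pos: [0.2444, 0.1885, 0.2694]
tool_rot: [0.002, 0.358, 0.934, 0.002]
contact_force: [0.6, 0.6, -0.2]
gripper_width: 0.701
grasp_force: 0.0
[0.2444 0.1885 0.2694] [0.0021 0.3581 0.9337 0.0021] [ 0.4143 -0.8444  2.2146 -0.      1.7654 -0.424 ]
(array([0.1841, 0.2467, 0.4115]), array([[ 0.6673,  0.7036,  0.2442],
       [ 0.7448, -0.6307, -0.218 ],
       [ 0.0006,  0.3273, -0.9449]]))
```

View pics/c1.png

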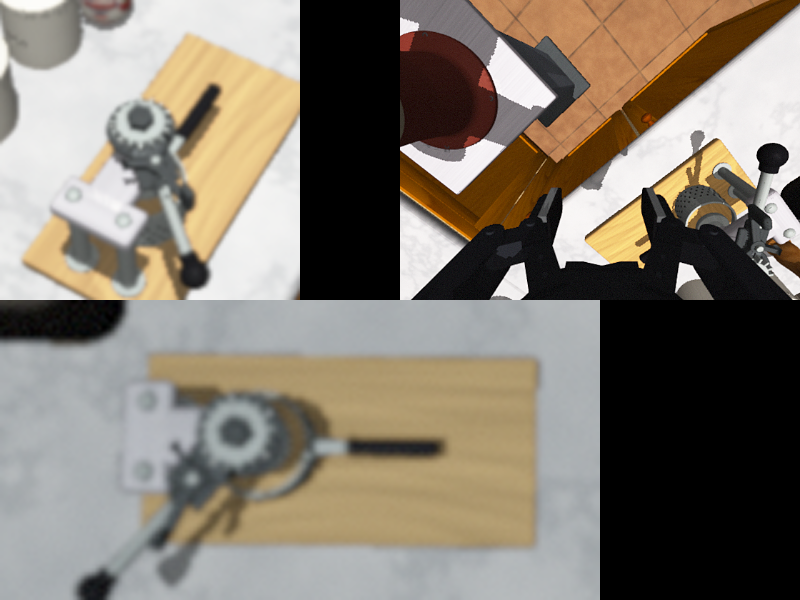

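Scaled: 0.168 rad is 0.042.

```bash
echo '0.7 0 0 0 0 0 0.042
0.7 0 0 0 0 0 0.042
0.7 0 0 0 0 0 0.042
0.7 0 0 0 0 0 0.042
0.7 0 0 0 0 0 0.0418' > mv.in && python3 shift.py mv.in
echo '0.7 -0.72 0.64 0 0 0 0
0.7 -0.72 0.72 0 0 0 0
0.7 0 0.72 0 0 0 0
0.7 0 0.72 0 0 0 0
0.7 0 0.72 0 0 0 0' > mv.in && python3 shift.py mv.in
echo '0.7 0 0.736 0 0 0 0
0.7 0 0 0 0 0 0' > mv.in && python3 shift.py mv.in
python3 - <<'E'
from h import *
np.set_printoptions(precision=4,suppress=True)
s=manip.state();print(s["tool_pos"],s["tool_rot"],s["joint_pos"])
S=cam("scene");T=cam("top")
print("nut",tri([(S,261.9,251.5),(T,203.1,234.3)]))
snap("wrist","w4.png")
C=cam("wrist");print([proj(C,p) for p in((.5094,.1462,.0711),(.5104,.0636,.0623),(.51,.105,.075))])
E
```

```text
time: 15.52
tool_pos: [0.2458, 0.1902, 0.2679]
tool_rot: [-0.001, 0.708, 0.706, -0.001]
contact_force: [0.0, -0.0, -0.5]
gripper_width: 0.699
grasp_force: 0.0
time: 16.15
tool_pos: [0.4671, 0.1008, 0.2669]
tool_rot: [-0.001, 0.707, 0.707, -0.001]
contact_force: [0.1, 1.0, 0.1]
gripper_width: 0.702
grasp_force: 0.0
time: 16.4
tool_pos: [0.5129, 0.1009, 0.2651]
tool_rot: [-0.002, 0.707, 0.707, -0.002]
contact_force: [-1.1, -0.2, -0.8]
gripper_width: 0.705
grasp_force: 0.0
[0.5129 0.1009 0.2651] [-0.0022  0.7067  0.7075 -0.0024] [ 0.0517 -0.2081  1.8033  0.0001  1.5529  0.0507]
nut (array([0.5099, 0.2233, 0.2001]), [np.float64(0.0009586059171337485), np.float64(0.0009586059171336228)])
[array([279.9335, 147.9134]), array([280.8704, 213.9716]), array([280.4346, 184.1768])]
```

View pics/w4.png

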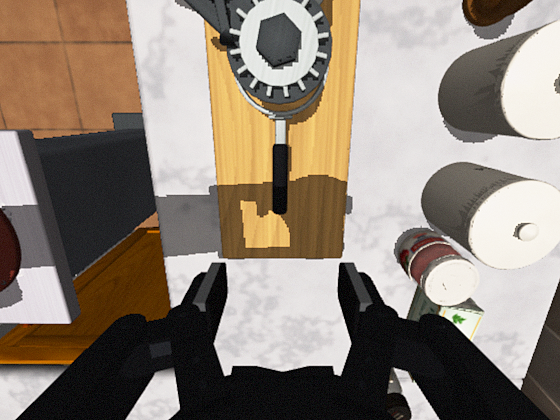

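The pan handle shows at (280,145)–(280,212), exactly where predicted. Before drawing it out I'll check the screw's rise precisely by registering the ratchet wheel in the scene view.

Run:
```python
from h import *
np.set_printoptions(precision=3,suppress=True)
a=cv2.imread("pics/s0.png",0);n=cv2.cvtColor(cams.grab_frame("scene"),cv2.COLOR_RGB2GRAY)
U=8
def loc(x0,y0,x1,y1):
    t=cv2.resize(a[y0:y1,x0:x1],None,fx=U,fy=U,interpolation=cv2.INTER_CUBIC)
    r=cv2.resize(n[y0-8:y1+8,x0-8:x1+8],None,fx=U,fy=U,interpolation=cv2.INTER_CUBIC)
    m=cv2.matchTemplate(r,t,cv2.TM_CCOEFF_NORMED);_,v,_,l=cv2.minMaxLoc(m);return v,np.array(l)/U-8
print("wheel",loc(247,245,276,262),"post arm ref",loc(224,272,245,290))
S=cam("scene")
for h in(.005,.010,.012):print(h,proj(S,(.5094,.225,.19+h))-proj(S,(.5094,.225,.19)))
```

```text
wheel (0.7406947016716003, array([-0.375, -2.   ])) post arm ref (0.9975272417068481, array([0., 0.]))
0.005 [-0.063 -1.105]
0.01 [-0.126 -2.217]
0.012 [-0.151 -2.664]
```

Run:
```python
from h import *
a=cv2.imread("pics/s0.png",0);n=cv2.cvtColor(cams.grab_frame("scene"),cv2.COLOR_RGB2GRAY)
o=[]
for im,c in((a,(262,254)),(n,(262,251.7))):
    r=cv2.resize(im,None,fx=4,fy=4,interpolation=cv2.INTER_CUBIC)
    cx,cy=int(c[0]*4),int(c[1]*4);p=r[cy-22:cy+22,cx-22:cx+22]
    t,m=cv2.threshold(p,0,255,cv2.THRESH_BINARY_INV+cv2.THRESH_OTSU)
    k,l,st,ce=cv2.connectedComponentsWithStats(m);i=l[22,22];print(t,st[i],(ce[i]+[cx-22,cy-22])/4)
z=lambda im:cv2.resize(im[235:275,240:285],None,fx=8,fy=8,interpolation=cv2.INTER_CUBIC)
cv2.imwrite("pics/cmp.png",np.hstack([z(a),z(n)]))
```

```text
135.0 [   0    5   41   39 1277] [261.29835552 254.64447925]
137.0 [   0    5   39   39 1252] [261.0870607  252.23761981]
```

View pics/cmp.png

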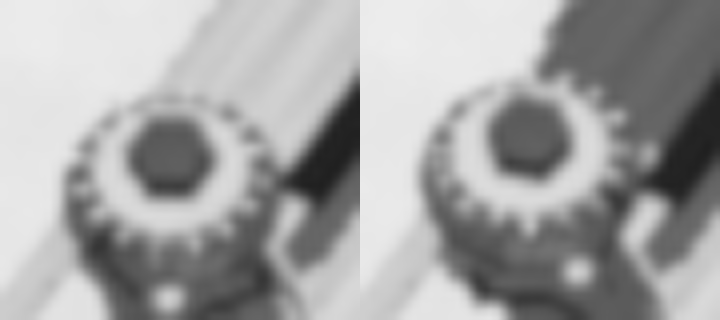

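The hex nut has moved up 2.75 px (crop y 157→135) and turned slightly. That is about 12 mm of rise at roughly 188°, so the foot is clear. I'll grasp the pan handle.

The manual's scale: shifts go in shares of 62.5 mm and turns go in shares of 4 rad. Converting my numbers, 0.045 m is 0.72, -0.003 m is -0.048.

```bash
echo '0.7 0 -0.048 0.72 0 0 0
0.7 0 0 0.72 0 0 0
0.7 0 0 0.72 0 0 0
0.7 0 0 0.72 0 0 0
0.7 0 0 0 0 0 0' > mv.in && python3 shift.py mv.in
echo '0.7 0 0 0.32 0 0 0
0.7 0 0 0.288 0 0 0
0.7 0 0 0 0 0 0' > mv.in && python3 shift.py mv.in
echo '0.1 0 0 0 0 0 0
0.1 0 0 0 0 0 0
0.1 0 0 0 0 0 0
0.1 0 0 0 0 0 0
0.1 0 0 0 0 0 0' > mv.in && python3 shift.py mv.in
```

```text
time: 17.18
tool_pos: [0.5037, 0.1007, 0.085]
tool_rot: [-0.003, 0.707, 0.708, -0.003]
contact_force: [0.1, 1.0, 0.2]
gripper_width: 0.702
grasp_force: 0.0
time: 17.55
tool_pos: [0.5071, 0.1007, 0.0503]
tool_rot: [-0.0, 0.707, 0.708, -0.0]
contact_force: [-0.3, -0.5, 0.4]
gripper_width: 0.701
grasp_force: 0.0
time: 18.18
tool_pos: [0.5087, 0.1006, 0.0514]
tool_rot: [0.001, 0.707, 0.707, 0.001]
contact_force: [1.3, -0.9, 4.1]
gripper_width: 0.192
grasp_force: 59.6
```

Scaled: -0.012 m is -0.192, -0.008 m is -0.128.

```bash
echo '0.1 -0.128 0 0 0 0 0
0.1 -0.192 0 0 0 0 0
0.1 -0.192 0 0 0 0 0
0.1 0 0 0 0 0 0' > mv.in && python3 shift.py mv.in
echo '0.1 -0.256 0 0 0 0 0
0.1 -0.256 0 0 0 0 0
0.1 -0.256 0 0 0 0 0
0.1 -0.256 0 0 0 0 0
0.1 -0.256 0 0 0 0 0' > mv.in && python3 shift.py mv.in
echo '0.1 -0.256 0 0 0 0 0
0.1 -0.256 0 0 0 0 0
0.1 -0.128 0 0 0 0 0
0.1 0 0 0 0 0 0
0.1 0 0 0 0 0 0' > mv.in && python3 shift.py mv.in
```

```text
time: 18.68
tool_pos: [0.5074, 0.068, 0.0506]
tool_rot: [-0.0, 0.707, 0.707, -0.0]
contact_force: [-2.1, 0.3, 4.9]
gripper_width: 0.198
grasp_force: 59.8
time: 19.3
tool_pos: [0.5073, -0.0106, 0.0502]
tool_rot: [-0.001, 0.707, 0.707, 0.001]
contact_force: [0.5, 5.0, 2.4]
gripper_width: 0.193
grasp_force: 59.5
time: 19.92
tool_pos: [0.5076, -0.0515, 0.0507]
tool_rot: [0.0, 0.707, 0.708, -0.001]
contact_force: [-2.1, 1.8, 4.3]
gripper_width: 0.198
grasp_force: 59.8
```

Moved 152 mm with low forces. I'll release, rise, back off and look.

```bash
echo '0.5 0 0 0 0 0 0
0.5 0 0 0 0 0 0
0.5 0 0 0 0 0 0
0.5 0 0 -0.32 0 0 0
0.5 0 0 -0.64 0 0 0' > mv.in && python3 shift.py mv.in
echo '0.5 0 0 -0.8 0 0 0
0.5 0 0 -0.8 0 0 0
0.5 -0.64 -0.64 -0.48 0 0 0
0.5 -0.64 -0.64 0 0 0 0
0.5 0 0 0 0 0 0' > mv.in && python3 shift.py mv.in
python3 - <<'E'
from h import *
a=cv2.cvtColor(cams.grab_frame("scene"),cv2.COLOR_RGB2BGR)[205:345,205:345]
b=cv2.cvtColor(cams.grab_frame("top"),cv2.COLOR_RGB2BGR)[170:310,140:400]
im=np.zeros((600,800,3),np.uint8);im[:,:400][:400]=cv2.resize(a,(400,400),interpolation=cv2.INTER_CUBIC)
im[:215,400:]=cv2.resize(b,(400,215),interpolation=cv2.INTER_CUBIC)
w=cv2.cvtColor(cams.grab_frame("wrist"),cv2.COLOR_RGB2BGR);im[300:600,400:]=cv2.resize(w,(400,300))
cv2.imwrite("pics/f.png",im)
E
```

```text
time: 20.55
tool_pos: [0.5059, -0.051, 0.1088]
tool_rot: [-0.002, 0.707, 0.707, -0.002]
contact_force: [-0.0, -0.1, 0.7]
gripper_width: 0.499
grasp_force: 0.0
time: 21.18
tool_pos: [0.4274, -0.1325, 0.2402]
tool_rot: [0.001, 0.708, 0.706, -0.0]
contact_force: [0.0, 0.2, -0.2]
gripper_width: 0.502
grasp_force: 0.0
```

View pics/f.png

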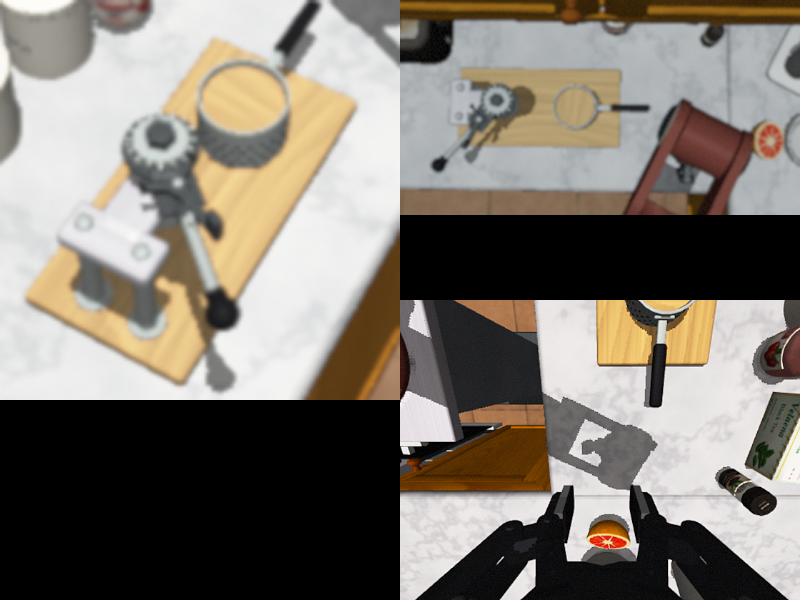

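The pan stands flat on the front of the board, its rim at about (243,98) in the scene crop. The lever tab at (212,225) leans to the loosening side, the bystanders are undisturbed, and the arm is clear.

```bash
python3 -c "
from plant import manip, cams
print(manip.job_done())"
```

```text
the job is handed in; nothing more can be done
None
```

The job is handed in at about 21 s of the 72 s allowed, with no verdict shown: the lever leans to its loosening side, the foot rose about 12 mm (the rim was 8 mm above it), and the pan stands flat on the front of the board about 150 mm from the screw's axis, with the bystanders untouched.

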